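# Fetch a clay roller from the tilt-out bin and strap it in the V-cradle

## Task

Tilt the plywood unit's bin right out by its knob, take out the wooden roller and lay it (do not drop it) fully down in the two V-saddles of the cradle, midway along, so that both ends stand out alike. Then swing the cradle's strap fully over the roller to hold it for carving. The bin may stay tilted out; leave the cream cup and the blue pot standing where they are.

Things in the scene. Friction and masses are not known exactly. Their poses are not given: they have to be found in the camera images.
- bin_housing: Plywood housing, 194 x 232 x 224 mm, open at the front. Origin on the table under the bin's pivot line, mid-width; x to the back, -x to the open front. Cheeks at y = +-110 mm: 58 mm high from x = -10 mm on, full height from x = 48 mm. Roof from x = 40 mm, underside 214 mm high (tape roll on top): it overhangs even the tilted bin, so lean the tool to reach in, its wrist out over the front (-x).
- bin (a joint): Tilt of the wooden bin about its bottom front edge, rad: 0 shut, grows as its top comes forward; stop at 0.75. Friction hinge, 0.55 N m: stays where left, about 10 N at the knob. Inside 138 mm deep (4 to 142 mm behind the pivot), 200 mm wide; floor at pivot height in the middle, rising 4 degrees to each side. Side and back walls 60 mm high, front panel 122 mm high, 8 mm thick.
- bin_hinge (a point): Middle of the bin's pivot line, fixed on the housing 14 mm over the table; the pivot line runs along the housing's y.
- bin_knob (a point): Centre of the bin's pull knob: a dark steel cylinder 24 mm in diameter and 30 mm long, its axis along the housing's y, on a 12 mm stem; 45 mm in front of the pivot line and 100 mm above it when shut. It can be pinched by its two flat ends (30 mm) from above.
- roller: Loose wooden roller with dark rings, a plain cylinder 40 mm in diameter, 120 mm long, about 0.16 kg. Origin at its centre, x along its axis (either way round is the same). Starts lying in the bin on the middle line, axis fore and aft; when the bin is tilted it slopes with the floor and may slide forward to the front panel.
- cradle: Fixed cradle on a plywood base 150 x 125 x 12 mm. Origin on the table under its centre, x along the V, z up. Two steel V-saddles (90 degree V, open upward, 18 mm thick along x, 66 mm wide, up to 56 mm high) stand at x = -36 and +36 mm with a gap of 54 mm for the fingers. Place and yaw vary.
- cradle_seat (a point): Where the roller's centre lies when it is seated: on the V's middle line, midway between the saddles, 58 mm over the table. Axes as the cradle's.
- strap (a joint): Angle of the flat aluminium strap about a vertical pivot, rad: 0 points along the cradle's +x (starts at 0 to 0.3); at 1.57 (stop) it lies square across the roller over the +x saddle, pointing to the cradle's -y. Light friction hinge (1 N at the knob), stays where left. 6 mm thick, 18 mm wide, underside 82 mm over the table, 3 to 4 mm above a seated roller.
- strap_pivot (a point): Pivot of the strap, fixed on the cradle at x = +36, y = +46 mm, 85 mm over the table.
- strap_knob (a point): Middle of the strap's upright knob: dark steel peg 16 mm in diameter, 30 mm tall, standing on the strap's top 78 mm from the pivot; this point is 103 mm over the table.
- cream_cup: Bystander: loose cream narrow-necked pot, 74 mm wide, 77 mm high, origin under its centre.
- ridged_pot: Bystander: loose light-blue pot, 82 mm wide, 92 mm high, origin under its centre.

How it is judged:
On the way, in this order (a step that is already met when the one before it is completed fails the run):
1. the bin is tilted out (0.65 rad or more) with the roller not yet in the cradle (value of joint bin above 0.65 rad and distance between roller and cradle_seat above 0.1 m), for 0.2 s.
2. the roller lies seated in both V-saddles, released, with the strap still open (x of roller in the frame of cradle_seat between -0.012 and 0.012 m and y of roller in the frame of cradle_seat between -0.004 and 0.004 m and z of roller in the frame of cradle_seat between -0.0035 and 0.0035 m and angle between the x axis of roller and the x axis of cradle, either way round below 0.07 rad and contact force between the fingers and roller below 0.1 N and value of joint strap below 0.7 rad), for 0.2 s.
3. the strap is swung over the roller (value of joint strap above 1.4 rad), for 0.2 s.
At the end, for the whole second after the job is handed in: The roller lies at rest in both saddles: its centre within 12 mm of the seat point along the V, 4 mm across, 3.5 mm in height, its axis within 0.07 rad of the V; the strap stands at 1.4 rad or more (over the roller). The bin may be at any angle (x of roller in the frame of cradle_seat between -0.012 and 0.012 m and y of roller in the frame of cradle_seat between -0.004 and 0.004 m and z of roller in the frame of cradle_seat between -0.0035 and 0.0035 m and angle between the x axis of roller and the x axis of cradle, either way round below 0.07 rad and value of joint strap above 1.4 rad and linear speed of roller below 0.02 m/s and velocity of joint strap below 0.1 rad/s); the robot touches nothing.
It fails at once if the roller is dropped into the cradle (faster than 0.6 m/s within 60 mm of the seat point) (distance between roller and cradle_seat below 0.06 m and linear speed of roller above 0.6 m/s).
It fails at once if the cream cup is shifted more than 30 mm or tipped (distance of cream_cup from where it was at the start of the episode above 0.03 m or angle between cream_cup's own z axis and vertical above 0.4 rad).
It fails at once if the blue pot is shifted more than 30 mm or tipped (distance of ridged_pot from where it was at the start of the episode above 0.03 m or angle between ridged_pot's own z axis and vertical above 0.4 rad).
It also fails if it takes over 67 s, if anything falls off the work surface, if the arm or the gripper's body presses on something with over 40 N, if the wrist force passes 120 N, or if a joint passes its speed limit or range.

## Robot

A 7-joint arm with a two-finger parallel gripper is mounted at the origin on a cart in front of the work surface, level with it; the furniture and walls round the work are solid. World frame = base frame: x ahead of the robot, y to its left, z up, the work surface at z = 0. Lengths are in m, angles in rad, forces in N, time in s.
With the tool pointing down it reaches from about 0.4 to 0.75 m from the base axis. Payload 19.5 kg.
Tool frame: the origin (TCP) lies on the centre line of the jaws, within the pads' length; the fingertips stand 8 mm ahead of it and the grasp point (between the pads) lies 11 mm behind it; z points along the fingers, y is the line along which they close (so a half turn about z gives the same grasp; the last joint's range is limited). The gripper opens to 85 mm and grips with 20 to 120 N. Pads are 22 mm wide; open, the fingers measure 114 mm over their backs; the gripper's body (76 mm by 85 mm) begins 54 mm behind the grasp point. The pads swing forward as they close: fully open they stand 13 mm farther back than shut.
Start: joints at [1.179, 0.707, -0.028, 1.485, 0.022, 0.951, -0.075], TCP at [0.197, -0.54, 0.239] pointing down, gripper open.
Joint ranges: [-2.71, 2.71], [-0.32, 2.16], [-1.57, 1.52], [0, 2.45], [-1.46, 4.6], [0, 2.02], [-2.83, 2.83]. Speed limits (rad/s): [1.89, 1.89, 2.57, 2.57, 3.01, 3.01, 3.01].

## Interface

Orientations are given as a rotation vector (axis times angle).
In Python, from rig import observe, vision, ticket gives the robot as it stands. The module is installed in compiled form; this text tells all that it offers.
- The arm moves only by the shell command python3 -m crank 'ROWS' [OPENING] [FORCE]. ROWS is JSON, a list of rows, each a list of 6 numbers: the shift along the tool's x, y, z in mm, then the turn, a rotation vector about the tool's x, y, z in rad. A call has 1 to 20 rows; each row is the pose to reach, as a shift and turn from the pose commanded when the call began, along the tool's axes at that moment; what a row does not reach only later rows make up. A row lasts 1/8 s, in which the tool goes at most 62.5 mm and 10.7 degrees, less where a joint would pass 70% of its speed; a pose out of reach is approached as far as the arm can. A call with a gripper value outside its range is refused whole. OPENING is the finger opening in mm, from 0 to 85.4, set as the call begins (- or left out, the last holds). The fingers move at their own pace and stop on an object; FORCE is the grip in N (left out, the last holds). Time passes only in rows, so rows that repeat a pose let the fingers close. It gives the time, the measured TCP pose, the force, the opening and the grip force at its end, in the units of the state.
- observe(): the state, without advancing time (a new reading comes with each control period).
- vision.grab_frame(name): name is "scene" or "side" or "wrist"; returns a dict with "image" (420x560x3 uint8, red, green, blue), "range_z" (420x560 float32, m along the optical axis (not along the pixel's ray), 0 where there is no reading), "intrinsics" (3x3 intrinsics, pixels), "origin" and "rotation" of the camera in the world; the wrist camera has in their place "hand_eye" (4x4, takes a point from camera to tool coordinates, whose origin is the TCP and whose axes are the flange's). Camera axes: x right, y down, z forward; pixel columns grow to the right and rows downward; lengths in m; the calibration is good to about 2 mm. A picture is of the moment at which its call begins: read the wrist's pose just before it.
- ticket.close_job(): hands the job in; it is judged then, once.
The state is a dict: "clock": time; "joint_pos": joint angles; "qvel": joint speeds; "joint_torque": joint torques, N m; "ee_pos": TCP position; "tcp_rot": TCP orientation; "force": force on the tool from outside, world axes, zero at the start; "wrist_torque": the same for the moment, N m; "finger_gap": finger opening in m; "grip_force": force on a finger pad.
Only numpy, scipy, OpenCV 4.12 (cv2) and the standard library are available. Lean on these libraries where they do the work, as an engineer would, in place of code of your own. Each camera call takes 0.05 s, during which the arm holds its last target. There are 200 camera calls.

## Working session

There is one attempt and no reset: what is moved stays moved. The work goes in short steps, Python scripts to look and compute and a shell command to move; the robot and the scene stay as the last step left them, time stands still between calls to the robot, and variables do not carry over. Pictures are saved under pics/ and viewed, at most 10 in all, crops included, and the job is handed in when it is done.

```bash
mkdir -p pics; ls
cat > h.py <<'E'
import numpy as np, cv2
from rig import observe, vision, ticket
from scipy.spatial.transform import Rotation as R
def grab(n):
    s=observe(); f=vision.grab_frame(n)
    if n=="wrist":
        T=np.eye(4);T[:3,:3]=R.from_rotvec(s["tcp_rot"]).as_matrix();T[:3,3]=s["ee_pos"]
        W=T@np.array(f["hand_eye"]); f["origin"]=W[:3,3]; f["rotation"]=W[:3,:3]
    return f
def cloud(f):
    K=np.array(f["intrinsics"]);z=f["range_z"];v,u=np.mgrid[:420,:560]
    c=np.stack([(u-K[0,2])/K[0,0]*z,(v-K[1,2])/K[1,1]*z,z],-1)
    return c@np.array(f["rotation"]).T+np.array(f["origin"])
def delta(p,rot,cur=None):
    "rows for target p (world), rotation matrix rot, from measured pose"
    s=observe(); A=R.from_rotvec(s["tcp_rot"]).as_matrix()
    return np.r_[A.T@(np.array(p)-s["ee_pos"])*1000, R.from_matrix(A.T@rot).as_rotvec()].round(4)
E
python3 - <<'E'
from h import *
s=observe();print({k:np.round(v,3) for k,v in s.items()})
for n in("scene","side"):
    f=grab(n);print(n,np.round(f["origin"],3),np.round(f["rotation"],3).tolist(),np.round(f["intrinsics"],1).tolist())
    cv2.imwrite(f"pics/{n}.png",f["image"][...,::-1]);np.savez(f"{n}.npz",im=f["image"],P=cloud(f),z=f["range_z"])
E
```

```text
pics
{'clock': np.float64(0.0), 'joint_pos': array([ 1.179,  0.707, -0.028,  1.485,  0.022,  0.951, -0.075]), 'qvel': array([-0.002, -0.001, -0.001,  0.001,  0.   ,  0.   ,  0.   ]), 'joint_torque': array([-2.0000e-03, -8.8320e+01,  1.2340e+00, -2.3616e+01,  1.7000e-02,
        6.0000e-03,  0.0000e+00]), 'ee_pos': array([ 0.197, -0.54 ,  0.239]), 'tcp_rot': array([-3.093, -0.547,  0.   ]), 'force': array([-0.67 ,  0.333, -0.056]), 'wrist_torque': array([-0.039, -0.056,  0.024]), 'grip_force': np.float64(0.0), 'finger_gap': np.float64(0.086)}
scene [1.3   0.955 0.977] [-0.816, -2.437, 1.269] [[544.4, 0.0, 280.9], [0.0, 544.4, 209.5], [0.0, 0.0, 1.0]]Traceback (most recent call last):
  File "<stdin>", line 5, in <module>
  File "h.py", line 13, in cloud
    return c@np.array(f["rotation"]).T+np.array(f["origin"])
           ~~~~~~~~~~~~~~~~~~~~~~~~~~~^~~~~~~~~~~~~~~~~~~~~~
ValueError: operands could not be broadcast together with shapes (420,560) (3,)
```

View pics/scene.png

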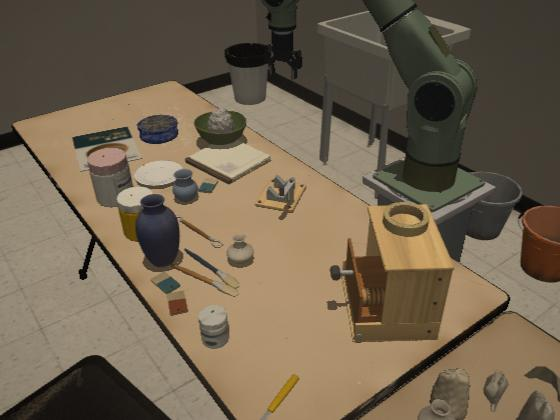

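The scene view shows the housing at about (400,275), with its knob at (336,271), and the roller visible at (372,297). The cradle is at (283,192), the cream cup at (239,251) and the blue pot at (185,187). The camera rotation is a rotation vector, so I'll fix the helper for that.

```bash
sed -i 's/    return f$/    else: f["rotation"]=R.from_rotvec(f["rotation"]).as_matrix()\n    return f/' h.py
python3 - <<'E'
from h import *
for n in("scene","side"):
    f=grab(n);print(n,np.round(f["origin"],3))
    cv2.imwrite(f"pics/{n}.png",f["image"][...,::-1]);P=cloud(f);np.savez(f"{n}.npz",im=f["image"],P=P,z=f["range_z"])
    # height-map overview of raised things
    m=(f["range_z"]>0)&(P[...,2]>0.012)&(P[...,2]<.3)&(np.abs(P[...,1])<.8)&(P[...,0]>.15)&(P[...,0]<1)
    k,l,st,c=cv2.connectedComponentsWithStats(m.astype(np.uint8))
    for i in range(1,k):
        if st[i,4]>150:
            q=P[l==i];print(st[i].tolist(),np.round(np.percentile(q,[2,98],0),3).tolist())
    if n=="scene":
        for u,v in((336,271),(283,192),(239,251),(185,187),(372,297)):print(u,v,P[v,u].round(3))
E
```

```text
scene [1.3   0.955 0.977]
[185, 108, 86, 73, 3246] [[0.32, -0.743, 0.013], [0.564, -0.41, 0.123]]
[150, 124, 28, 19, 257] [[0.522, -0.799, 0.013], [0.623, -0.772, 0.06]]
[87, 148, 92, 118, 5293] [[0.829, -0.577, 0.02], [0.944, -0.117, 0.197]]
[134, 160, 64, 41, 910] [[0.631, -0.654, 0.012], [0.777, -0.366, 0.091]]
[255, 174, 43, 35, 678] [[0.395, -0.285, 0.012], [0.529, -0.116, 0.116]]
[330, 202, 124, 137, 11777] [[0.444, 0.214, 0.015], [0.657, 0.47, 0.248]]
[226, 234, 27, 29, 527] [[0.694, -0.062, 0.019], [0.755, -0.007, 0.076]]
[197, 305, 32, 42, 1071] [[0.895, 0.135, 0.015], [0.955, 0.194, 0.081]]
[526, 366, 34, 32, 362] [[0.427, 0.663, 0.013], [0.451, 0.729, 0.054]]
[417, 368, 53, 52, 1875] [[0.621, 0.579, 0.017], [0.718, 0.64, 0.105]]
[483, 370, 25, 34, 542] [[0.514, 0.622, 0.016], [0.578, 0.663, 0.079]]
[515, 390, 39, 30, 735] [[0.584, 0.722, 0.072], [0.619, 0.776, 0.155]]
336 271 [0.637 0.255 0.122]
283 192 [ 0.516 -0.116  0.1  ]
239 251 [ 0.731 -0.026  0.045]
185 187 [ 0.701 -0.381  0.056]
372 297 [0.572 0.317 0.046]
side [ 0.588 -1.042  0.71 ]
[177, 68, 30, 65, 824] [[0.153, 0.79, 0.019], [0.258, 0.8, 0.295]]
[367, 84, 13, 71, 226] [[0.968, 0.584, 0.016], [1.0, 0.693, 0.267]]
[216, 89, 151, 112, 6851] [[0.391, 0.193, 0.015], [0.926, 0.783, 0.246]]
[366, 183, 23, 28, 504] [[0.887, 0.125, 0.014], [0.947, 0.184, 0.081]]
[367, 201, 109, 219, 11847] [[0.812, -0.609, 0.021], [0.923, -0.163, 0.189]]
[308, 218, 26, 27, 463] [[0.684, -0.078, 0.016], [0.749, -0.029, 0.076]]
[217, 221, 36, 64, 730] [[0.442, -0.235, 0.012], [0.521, -0.124, 0.116]]
[1, 248, 40, 68, 785] [[0.18, -0.612, 0.245], [0.233, -0.491, 0.299]]
[192, 264, 33, 33, 417] [[0.389, -0.278, 0.012], [0.455, -0.182, 0.054]]
[303, 299, 38, 49, 1412] [[0.654, -0.445, 0.023], [0.723, -0.371, 0.091]]
[92, 328, 178, 92, 11218] [[0.321, -0.668, 0.014], [0.565, -0.412, 0.13]]
[290, 370, 91, 50, 1207] [[0.621, -0.598, 0.012], [0.779, -0.502, 0.018]]
```

View pics/side.png

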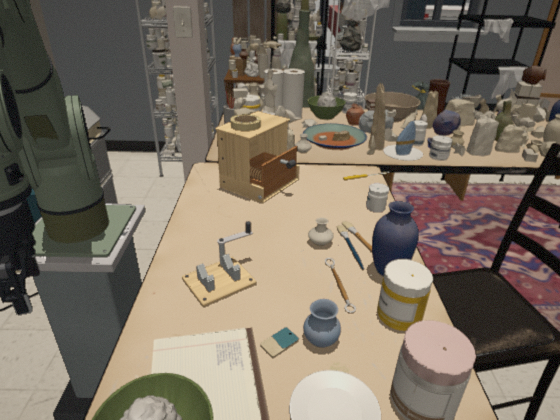

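The side view shows the housing at (258,155) with the bin knob at (290,161). The cradle is at (220,280), with its strap and knob at (248,228). The cream cup is at (320,235) and the blue pot at (322,325). Next I'll fit the frames.

```bash
python3 - <<'E'
from h import *
for n in("scene","side"):
    d=np.load(n+".npz");P=d["P"];z=d["z"];im=d["im"].astype(int)
    def reg(lo,hi): return (z>0)&np.all((P>lo)&(P<hi),-1)
    def rect(m,t):
        q=(P[m][:,:2]*1000).astype(np.float32);r=cv2.minAreaRect(q);print(n,t,m.sum(),np.round(r[0],1),np.round(r[1],1),round(r[2],2),"z",P[m][:,2].mean().round(4))
    rect(reg([.35,.15,.216],[.75,.5,.232]),"roof z224")
    rect(reg([.35,-.32,.007],[.56,-.08,.018]),"base")
    rect(reg([.35,-.32,.035],[.56,-.08,.062]),"saddles")
    m=reg([.35,-.32,.07],[.6,-.05,.13]);
    for a,b in((.07,.083),(.083,.093),(.093,.125)):
        k=m&(P[...,2]>a)&(P[...,2]<b)
        if k.sum():print("strap z",a,b,k.sum(),P[k].mean(0).round(4),P[k].min(0).round(3),P[k].max(0).round(3))
    dark=(im.max(-1)<75)&reg([.55,.15,.08],[.75,.4,.16]);rect(dark,"binknob");print(P[dark].mean(0).round(4))
E
python3 - <<'E'
import cv2,numpy as np
a=cv2.imread("pics/scene.png")[190:350,310:470];b=cv2.imread("pics/side.png")[215:310,175:270]
c=cv2.imread("pics/scene.png")[165:225,245:315]
z=lambda x:cv2.resize(x,(390,390),interpolation=2)
cv2.imwrite("pics/crop.png",np.hstack([z(a),z(b)]))
E
```

```text
scene roof z224 3536 [508.1 341.9] [237.1 146.8] 55.03 z 0.223
scene base 582 [ 435.8 -201.8] [157.5 174.2] 34.05 z 0.0116
scene saddles 172 [ 446.2 -216.5] [104.   84.4] 40.09 z 0.0449
strap z 0.07 0.083 12 [ 0.4703 -0.1499  0.078 ] [ 0.449 -0.177  0.071] [ 0.523 -0.127  0.083]
strap z 0.083 0.093 91 [ 0.4828 -0.143   0.0874] [ 0.446 -0.175  0.084] [ 0.53  -0.111  0.093]
strap z 0.093 0.125 49 [ 0.5172 -0.1217  0.1074] [ 0.454 -0.162  0.093] [ 0.529 -0.113  0.12 ]
scene binknob 424 [624.6 289.3] [205.2  76.2] 70.71 z 0.111
[0.6242 0.2876 0.111 ]
side roof z224 822 [505.4 336.7] [235.2 149.3] 54.69 z 0.2233
side base 1495 [ 445.7 -225. ] [149.8 128.6] 34.67 z 0.0115
side saddles 369 [ 441.5 -218.3] [91.4 85.3] 34.59 z 0.0457
strap z 0.07 0.083 27 [ 0.4623 -0.1643  0.0779] [ 0.443 -0.175  0.071] [ 0.525 -0.127  0.083]
strap z 0.083 0.093 179 [ 0.4792 -0.1501  0.0875] [ 0.438 -0.177  0.083] [ 0.525 -0.122  0.092]
strap z 0.093 0.125 66 [ 0.5155 -0.1287  0.108 ] [ 0.507 -0.136  0.093] [ 0.523 -0.118  0.12 ]
side binknob 51 [649.5 293.7] [132.9  27.3] 70.48 z 0.1144
[0.6339 0.2461 0.1144]
```

View pics/crop.png

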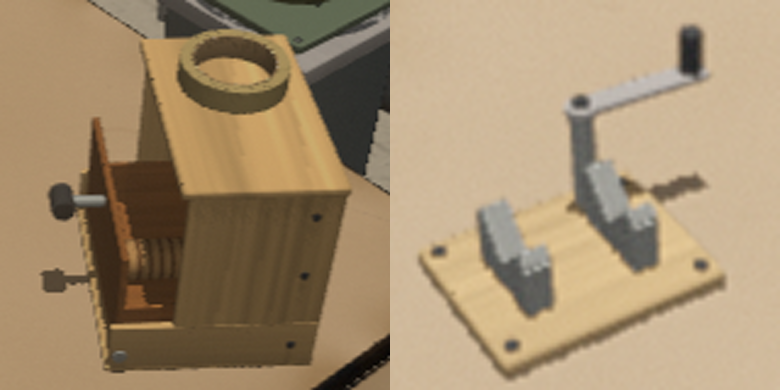

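The base rectangle (150 x 129 mm) and roof rectangle (237 x 147 mm) match the given sizes. That gives:

| Item | Position (m) | Yaw |
|---|---|---|
| Cradle | (0.446, -0.225) | 34.7° |
| Housing hinge | (0.599, 0.276) | 145° |
| Bin knob | (0.635, 0.249, 0.114) | – |

I'll move over the cradle for a wrist view.

```bash
cat >> h.py <<'E'
def down(a,lean=0):
    "tool down, tool x at yaw a deg; lean>0: wrist leans toward tool +x"
    a=np.radians(a);return np.array([[np.cos(a),np.sin(a),0],[np.sin(a),-np.cos(a),0],[0,0,-1.]])@R.from_euler('y',-lean).as_matrix()
E
python3 -c "
from h import *
print(delta([.42,-.24,.34],down(34.7)),vision.grab_frame('wrist')['hand_eye'])"
```

```text
[ 3.123162e+02 -2.054993e+02 -1.008875e+02 -8.000000e-04 -1.000000e-04
 -2.558000e-01] [[ 7.70387917e-05 -9.59314381e-01 -2.82340065e-01  7.14956767e-02]
 [ 9.99999304e-01 -2.58476654e-04  1.15109100e-03 -5.91928795e-04]
 [-1.17723647e-03 -2.82339958e-01  9.59313693e-01 -1.33961741e-01]
 [ 0.00000000e+00  0.00000000e+00  0.00000000e+00  1.00000000e+00]]
```

```bash
python3 -m crank '[[390,-223,-101,0,0,-0.256],[390,-223,-101,0,0,-0.256],[390,-223,-101,0,0,-0.256],[390,-223,-101,0,0,-0.256],[390,-223,-101,0,0,-0.256],[390,-223,-101,0,0,-0.256],[390,-223,-101,0,0,-0.256],[390,-223,-101,0,0,-0.256],[390,-223,-101,0,0,-0.256],[390,-223,-101,0,0,-0.256],[390,-223,-101,0,0,-0.256]]' 85 | tail -c 600
python3 - <<'E'
from h import *
f=grab("wrist");cv2.imwrite("pics/w1.png",f["image"][...,::-1]);P=cloud(f);z=f["range_z"]
def reg(lo,hi): return (z>0)&np.all((P>lo)&(P<hi),-1)
for t,a,b in(("base",.008,.016),("sad",.04,.062),("strap",.082,.094),("knob",.112,.125)):
    m=reg([.3,-.4,a],[.65,-.05,b]); 
    if m.sum()<5: print(t,m.sum());continue
    r=cv2.minAreaRect((P[m][:,:2]*1000).astype(np.float32));print(t,m.sum(),np.round(r[0],1),np.round(r[1],1),round(r[2],2),P[m].mean(0).round(4))
print(delta([.635,.249,.20],down(-35)),observe()["joint_pos"].round(2))
E
```

```text
clock: 1.58
ee_pos: [0.4864, -0.1979, 0.3402]
tcp_rot: [-2.999, -0.935, 0.001]
force: [0.8, -0.7, -0.7]
finger_gap: 0.0848
grip_force: 0.0
base 7698 [ 497.9 -301.2] [150.  312.9] 34.31 [ 0.4567 -0.236   0.0115]
sad 1143 [ 443.  -221.1] [90.7 71.9] 35.78 [ 0.4463 -0.2218  0.0483]
strap 1346 [ 481.1 -145.8] [98.4 21. ] 30.22 [ 0.477  -0.1477  0.0875]
knob 217 [ 514.4 -124.2] [14.9 14.8] 34.43 [ 0.5143 -0.1244  0.117 ]
[ 3.760919e+02 -2.832362e+02  1.401903e+02 -0.000000e+00  3.000000e-04
  1.215300e+00] [ 0.37  0.53 -0.07  1.48  0.04  1.14 -0.68]
```

View pics/w1.png

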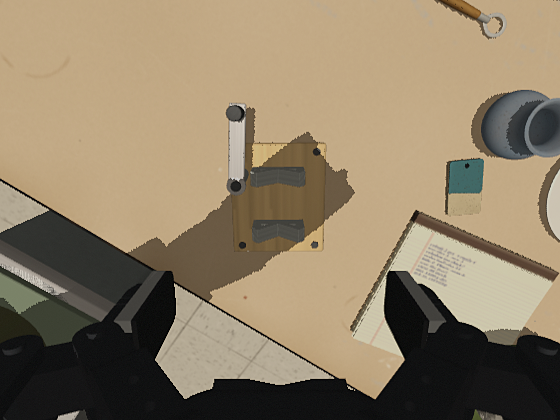

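The wrist view shows the cradle base at cols 233-325, rows 143-251, the saddles at (278,176) and (278,231), the strap pivot at (236,186) and the strap knob at (235,113). The notebook contaminated the base mask, so I'll refit inside the pixel box.

Run:
```python
from h import *
f=grab("wrist");P=cloud(f);z=f["range_z"]
B=np.zeros(z.shape,bool);B[130:262,222:336]=1
def rect(m,t):
    m=cv2.morphologyEx(m.astype(np.uint8),cv2.MORPH_OPEN,np.ones((3,3)))>0
    r=cv2.minAreaRect((P[m][:,:2]*1000).astype(np.float32));print(t,m.sum(),np.round(r[0],1),np.round(r[1],1),round(r[2],2))
rect(B&(P[...,2]>.0065)&(P[...,2]<.1),"base+")
S=B.copy();S[:,:245]=0
m=S&(P[...,2]>.03)&(P[...,2]<.062);rect(m,"sad")
c,s=np.cos(np.radians(34.6)),np.sin(np.radians(34.6))
q=(P[m]-[.445,-.223,0])@np.array([[c,-s,0],[s,c,0],[0,0,1]])
for sg in(-1,1):
    k=q[np.sign(q[:,0])==sg]
    print(sg,"x",np.percentile(k[:,0],[3,97]).round(4),"y",np.percentile(k[:,1],[1,99]).round(4))
    for side in(-1,1):
        j=k[np.abs(k[:,1]-side*.018)<.01]; p=np.polyfit(j[:,1],j[:,2],1);print("  flank",p.round(3))
    # valley
```

```text
base+ 10397 [ 453.6 -217.7] [171.2 125.1] 34.56
sad 1658 [ 444.5 -223.5] [90.6 66.6] 35.33
-1 x [-0.0447 -0.0275] y [-0.0335  0.0325]
  flank [-0.758  0.031]
  flank [0.701 0.033]
1 x [0.0272 0.0443] y [-0.0323  0.0388]
  flank [-0.783  0.032]
  flank [0.819 0.031]
```

```bash
python3 -m crank '[[376,-283,20,0,0,1.215],[376,-283,20,0,0,1.215],[376,-283,20,0,0,1.215],[376,-283,20,0,0,1.215],[376,-283,20,0,0,1.215],[376,-283,20,0,0,1.215],[376,-283,20,0,0,1.215],[376,-283,20,0,0,1.215],[376,-283,20,0,0,1.215],[376,-283,20,0,0,1.215],[376,-283,20,0,0,1.215],[376,-283,20,0,0,1.215]]' 60
python3 - <<'E'
from h import *
f=grab("wrist");cv2.imwrite("pics/w2.png",f["image"][...,::-1]);P=cloud(f);z=f["range_z"];im=f["image"].astype(int)
m=(z>0)&np.all((P>[.59,.2,.105])&(P<[.69,.3,.14]),-1)
for hi in (60,80,255):
  k=m&(im.max(-1)<hi)
  if k.sum()<5: continue
  r=cv2.minAreaRect((P[k][:,:2]*1000).astype(np.float32));print(hi,k.sum(),np.round(r[0],1),np.round(r[1],1),round(r[2],2),np.percentile(P[k],[2,50,98],0).round(4).tolist())
m=(z>0)&(np.abs(P[...,2]-.2235)<.004);print(m.sum())
if m.sum()>20:
  r=cv2.minAreaRect((P[m][:,:2]*1000).astype(np.float32));print("roof",np.round(r[0],1),np.round(r[1],1),round(r[2],2))
E
```

```text
clock: 3.18
ee_pos: [0.6351, 0.249, 0.3208]
tcp_rot: [-2.996, 0.944, -0.001]
force: [0.3, -0.8, -0.4]
finger_gap: 0.0603
grip_force: 0.0
60 704 [634.9 249.6] [28.7 20.7] 54.83 [[0.6218, 0.2348, 0.1145], [0.6359, 0.2491, 0.1236], [0.6489, 0.2638, 0.1263]]
80 778 [624.6 264.5] [36.6 61.8] 40.48 [[0.6022, 0.2348, 0.1144], [0.635, 0.2501, 0.1236], [0.6489, 0.2854, 0.13]]
255 1847 [623.1 266.6] [49.5 59.5] 55.38 [[0.5913, 0.2367, 0.1083], [0.6162, 0.2638, 0.123], [0.6475, 0.2985, 0.136]]
8084
roof [528.4 324. ] [230.8  88.8] 54.64
```

View pics/w2.png

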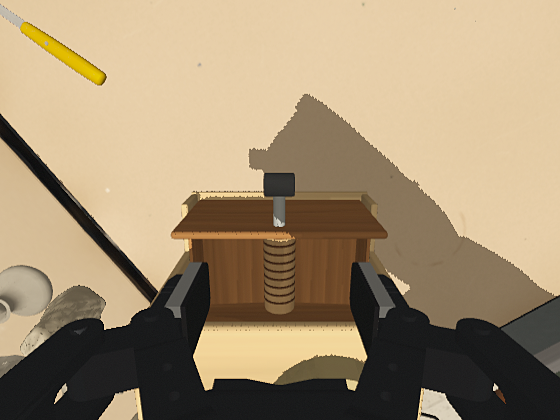

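The wrist view shows the knob at (279,184), straight ahead. The roller lies behind the panel on the middle line (cols 264-294, rows 235-313). The knob centre measures (0.635, 0.2495), 28.7 mm long, yaw 54.8°, as predicted. I'll descend and pinch it.

```bash
python3 -m crank '[[0,0,60,0,0,0],[0,0,120,0,0,0],[0,0,170,0,0,0],[0,0,205,0,0,0],[0,0,217,0,0,0],[0,0,217,0,0,0],[0,0,217,0,0,0]]' 60
python3 -m crank '[[0,0,0,0,0,0],[0,0,0,0,0,0],[0,0,0,0,0,0],[0,0,0,0,0,0],[0,0,0,0,0,0],[0,0,0,0,0,0]]' 20 60
python3 - <<'E'
from h import *
# path of knob about hinge: tool frame at start x=front,z=down. tool offset of TCP from knob rotates by lean
s=observe();f=np.array([np.cos(np.radians(-35)),np.sin(np.radians(-35))])
k0=np.array([.6351,.2495]); tf=(s["ee_pos"][:2]-k0)@f; tz=s["ee_pos"][2]-.114; print(tf,tz)
for t in np.arange(.1,.81,.1):
    g=np.arctan2(45,100)+t; r=np.hypot(45,100); L=.6*t
    dk=np.array([r*np.sin(g)-45, -(r*np.cos(g)-100)]) # x fwd, z down
    c,sn=np.cos(L),np.sin(L); o=np.array([tf,-tz])*1000 # offset (x,down) rotates: lean => z tip toward back
    d=dk+np.array([c*o[0]-sn*o[1], sn*o[0]+c*o[1]])-o
    print(round(t,2),d.round(1),"ry",-L)
E
```

```text
clock: 4.1
ee_pos: [0.6357, 0.2499, 0.105]
tcp_rot: [-2.996, 0.942, -0.003]
force: [-0.4, -0.0, -0.2]
finger_gap: 0.0598
grip_force: 0.0
clock: 4.85
ee_pos: [0.6354, 0.25, 0.1043]
tcp_rot: [-2.996, 0.942, -0.002]
force: [-0.5, 0.5, 6.0]
finger_gap: 0.0288
grip_force: 59.2
-1.8742837816173186e-05 -0.009734284876151578
0.1 [9.2 5. ] ry -0.06
0.2 [17.8 10.9] ry -0.12
0.3 [25.8 17.6] ry -0.18000000000000002
0.4 [33.1 25.1] ry -0.24
0.5 [39.6 33.4] ry -0.3
0.6 [45.2 42.2] ry -0.36
0.7 [49.9 51.7] ry -0.42000000000000004
0.8 [53.6 61.5] ry -0.48
```

```bash
python3 -m crank '[[4.6,0,2.4,0,-0.03,0],[9.2,0,5,0,-0.06,0],[13.5,0,7.9,0,-0.09,0],[17.8,0,10.9,0,-0.12,0],[21.8,0,14.2,0,-0.15,0],[25.8,0,17.6,0,-0.18,0],[29.5,0,21.3,0,-0.21,0],[33.1,0,25.1,0,-0.24,0],[36.4,0,29.2,0,-0.27,0],[39.6,0,33.4,0,-0.3,0],[42.4,0,37.8,0,-0.33,0],[45.2,0,42.2,0,-0.36,0],[47.6,0,46.9,0,-0.39,0],[49.9,0,51.7,0,-0.42,0],[51.2,0,55,0,-0.44,0],[51.2,0,55,0,-0.44,0],[51.2,0,55,0,-0.44,0]]'
python3 -c "
from h import *
s=observe();A=R.from_rotvec(s['tcp_rot']).as_matrix();k=s['ee_pos']-A[:,2]*.0097
f=np.array([.819,-.574]);h=np.array([.6351,.2495])-.045*f
print('knob',k,'bin',np.arctan2((k[:2]-h)@f,k[2]-.014)-.4229,s['joint_pos'].round(2))"
```

```text
clock: 6.98
ee_pos: [0.6776, 0.2205, 0.049]
tcp_rot: [-2.808, 0.883, 0.626]
force: [5.5, 0.1, 5.0]
finger_gap: 0.0295
grip_force: 61.1
knob [0.6809465  0.21811611 0.05780008] bin 0.7371624012413687 [-0.24  1.42  0.07  0.41 -0.38  1.62 -2.36]
```

The bin is at about 0.737 rad. I'll release it and rise straight up.

```bash
python3 -m crank '[[0,0,0,0,0,0],[0,0,0,0,0,0],[0,0,0,0,0,0],[0,0,0,0,0,0],[-13,0,-27,0,0,0],[-34,0,-72,0,0,0],[-60,0,-120,0,0,0],[-85,0,-180,0,0,0],[-85,0,-180,0,0,0],[-85,0,-180,0,0,0]]' 75
python3 - <<'E'
from h import *
f=grab("wrist");cv2.imwrite("pics/w3.png",f["image"][...,::-1]);P=cloud(f);np.savez("w3.npz",P=P,z=f["range_z"],im=f["image"])
print(observe()["joint_pos"].round(2))
a=np.radians(-35);fr=np.array([np.cos(a),np.sin(a)]);y=np.array([np.cos(np.radians(55)),np.sin(np.radians(55))]);h=np.array([.6351,.2495])-.045*fr
# points in housing coords (forward, lateral, up) along middle line
F=(P[...,:2]-h)@fr;Y=(P[...,:2]-h)@y;z=f["range_z"]
m=(z>0)&(np.abs(Y)<.003)&(F>-.2)&(F<.15)
b=np.round(F[m]*200)/200
for v in np.unique(b): print(v, np.percentile(P[...,2][m][b==v],[5,50,95]).round(3),end="; ")
E
```

```text
clock: 8.22
ee_pos: [0.6672, 0.2189, 0.2442]
tcp_rot: [-2.806, 0.884, 0.62]
force: [-0.0, -1.1, -1.0]
finger_gap: 0.075
grip_force: 0.0
[-0.23  1.28  0.1   0.12 -0.45  2.02 -2.51]
-0.18 [0.094 0.121 0.146]; -0.175 [0.096 0.124 0.147]; -0.11 [0.103 0.105 0.107]; -0.105 [0.1   0.102 0.113]; -0.1 [0.1   0.117 0.119]; -0.095 [0.123 0.124 0.126]; -0.09 [0.128 0.129 0.131]; -0.085 [0.132 0.134 0.137]; -0.08 [0.139 0.141 0.142]; -0.075 [0.144 0.153 0.155]; -0.07 [0.12  0.124 0.152]; -0.065 [0.116 0.119 0.122]; -0.06 [0.113 0.115 0.117]; -0.055 [0.109 0.112 0.223]; -0.05 [0.104 0.108 0.224]; -0.045 [0.1   0.216 0.223]; -0.04 [0.097 0.217 0.223]; -0.035 [0.091 0.094 0.096]; -0.03 [0.088 0.09  0.093]; -0.025 [0.082 0.086 0.089]; -0.02 [0.079 0.081 0.084]; -0.015 [0.075 0.078 0.08 ]; -0.01 [0.071 0.073 0.076]; -0.005 [0.065 0.069 0.072]; -0.0 [0.062 0.064 0.067]; 0.005 [0.058 0.06  0.062]; 0.01 [0.053 0.056 0.059]; 0.015 [0.049 0.052 0.054]; 0.02 [0.046 0.048 0.05 ]; 0.025 [0.052 0.053 0.053]; 0.03 [0.058 0.058 0.059]; 0.035 [0.062 0.063 0.064]; 0.04 [0.067 0.068 0.068]; 0.045 [0.072 0.073 0.076]; 0.05 [0.078 0.081 0.082]; 0.055 [0.084 0.085 0.088]; 0.06 [0.089 0.093 0.094]; 0.065 [0.097 0.098 0.101]; 0.07 [0.088 0.102 0.105]; 0.075 [0.085 0.089 0.108]; 0.08 [0.081 0.084 0.106]; 0.085 [0.076 0.079 0.081]; 0.09 [-0.001  0.073  0.076]; 0.095 [-0.001  0.071  0.073]; 0.1 [-0.002  0.071  0.073]; 0.105 [-0.001  0.067  0.071]; 0.11 [-0.001  0.058  0.066]; 0.115 [-0.002 -0.001  0.001]; 0.12 [-0.002 -0.001  0.001]; 0.125 [-0.001  0.3    0.302]; 0.13 [0.    0.306 0.309]; 0.135 [-0.002 -0.001  0.001]; 0.14 [-0.002 -0.001  0.   ]; 0.145 [-0.002 -0.001  0.   ];
```

View pics/w3.png

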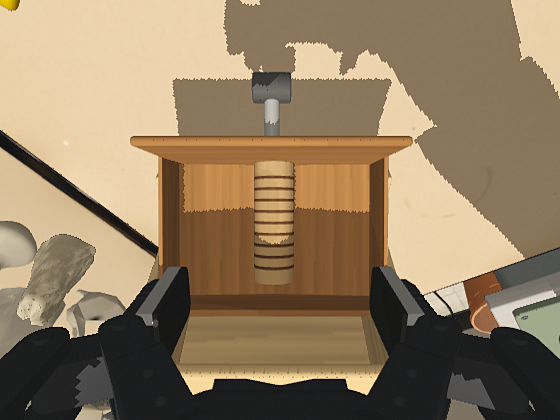

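The wrist view shows the bin tilted out, with the roller on the middle line (cols 255-295, rows 160-283) and its front end at the panel. I'll measure the roller's axis and plan the leaned grasp.

Run:
```python
from h import *
d=np.load("w3.npz");P=d["P"];z=d["z"]
a=np.radians(-35);fr=np.array([np.cos(a),np.sin(a)]);y=np.array([np.cos(np.radians(55)),np.sin(np.radians(55))]);h=np.array([.6351,.2495])-.045*fr
F=(P[...,:2]-h)@fr;Y=(P[...,:2]-h)@y;Z=P[...,2]
m=(z>0)&(F>-.06)&(F<.015)&(np.abs(Y)<.05)&(Z<.16)
t=.71
U=F*np.sin(t)+(Z-.014)*np.cos(t);B=-F*np.cos(t)+(Z-.014)*np.sin(t)
r=m&(U>.022);print("roller Y",np.percentile(Y[r],[1,99]).round(4),"top U",np.percentile(U[r],97).round(4))
k=m&(U>.034)&(np.abs(Y)<.006);p=np.polyfit(F[k],Z[k],1);print("slope",np.arctan(-p[0]))
k=(z>0)&(np.abs(Y)<.012)&(U>.03)&(U<.043)&(B>-.02)&(B<.16);print("B range",np.percentile(B[k],[2,98]).round(4))
fl=(z>0)&(np.abs(Y)>.03)&(np.abs(Y)<.06)&(B>.03)&(B<.1);print("floor U",np.median(U[fl]).round(4))
for Fq,zq in((.0114,.1387),(-.0395,.0644)):
    print(delta(np.r_[h+Fq*fr+y*np.median(Y[r]),zq],down(-35,.6)))
```

```text
roller Y [-0.0193  0.0197] top U 0.0389
slope 0.7054028521875262
B range [0.0068 0.1431]
floor U 0.2828
[-2.567200e+01 -6.552900e+00  1.278079e+02 -3.700000e-03 -1.628000e-01
  1.200000e-03]
[-4.032940e+01 -6.232100e+00  2.166694e+02 -3.700000e-03 -1.628000e-01
  1.200000e-03]
```

```bash
python3 -m crank '[[-6,-2,32,0,-0.04,0],[-13,-3,64,0,-0.08,0],[-20,-5,96,0,-0.12,0],[-26,-6.5,127.8,-0.004,-0.163,0.001],[-26,-6.5,127.8,-0.004,-0.163,0.001],[-26,-6.5,127.8,-0.004,-0.163,0.001],[-26,-6.5,127.8,-0.004,-0.163,0.001]]' 72
cat > g.py <<'E'
from h import *
a=np.radians(-35);fr=np.array([np.cos(a),np.sin(a)]);y=np.array([np.cos(np.radians(55)),np.sin(np.radians(55))]);h=np.array([.6351,.2495])-.045*fr
for Fq,zq in((.0114,.1387),(-.0395,.0644)): print(delta(np.r_[h+Fq*fr,zq],down(-35,.6)))
print(observe()["joint_pos"].round(2))
E
python3 g.py
```

```text
clock: 9.15
ee_pos: [0.6089, 0.2689, 0.1406]
tcp_rot: [-2.711, 0.854, 0.833]
force: [0.3, -0.8, 0.6]
finger_gap: 0.0721
grip_force: 0.0
[ 2.6920e-01  8.7960e-01  2.0781e+00 -2.4000e-03 -3.1000e-03  1.4000e-03]
[-6.66000e-02  1.09660e+00  9.21399e+01 -2.40000e-03 -3.10000e-03
  1.40000e-03]
[-0.28  1.24  0.05  0.67 -0.49  1.64 -2.37]
```

Reached within 2 mm, and the joint margins are fine. I'll go in and grip.

```bash
python3 -m crank '[[0,1,30,0,0,0],[0,1,60,0,0,0],[0,1,80,0,0,0],[0,1,90,0,0,0],[0,1,91,0,0,0],[0,1,91,0,0,0]]' 72
python3 -m crank '[[0,0,0,0,0,0],[0,0,0,0,0,0],[0,0,0,0,0,0],[0,0,0,0,0,0],[0,0,0,0,0,0],[0,0,0,0,0,0]]' 30 50
python3 g.py
```

```text
clock: 9.9
ee_pos: [0.5663, 0.2977, 0.0651]
tcp_rot: [-2.711, 0.854, 0.834]
force: [-0.8, -0.0, 0.5]
finger_gap: 0.0719
grip_force: 0.0
clock: 10.65
ee_pos: [0.566, 0.298, 0.0648]
tcp_rot: [-2.711, 0.854, 0.835]
force: [0.8, -1.0, 6.1]
finger_gap: 0.0385
grip_force: 49.7
[ 4.17600e-01 -1.21800e-01 -8.96871e+01 -1.90000e-03 -1.90000e-03
  1.30000e-03]
[ 0.1931  0.0527  0.3752 -0.0019 -0.0019  0.0013]
[-0.33  1.25  0.03  0.93 -0.51  1.38 -2.29]
```

```bash
python3 -m crank '[[0,0,-10,0,0,0],[0,0,-30,0,0,0],[0,0,-60,0,0,0],[0,0,-90,0,0,0],[0,0,-110,0,0,0],[0,0,-125,0,0.05,0],[0,0,-130,0,0.15,0],[-25,0,-145,0,0.28,0],[-50,0,-165,0,0.4,0],[-50,0,-165,0,0.4,0],[-50,0,-165,0,0.4,0]]'
python3 - <<'E'
from h import *
print(observe()["joint_pos"].round(2))
f=grab("wrist");cv2.imwrite("pics/w4.png",f["image"][...,::-1])
K=np.array(f["intrinsics"]);z=f["range_z"];v,u=np.mgrid[:420,:560]
c=np.stack([(u-K[0,2])/K[0,0]*z,(v-K[1,2])/K[1,1]*z,z],-1);H=np.array(f["hand_eye"]);T=c@H[:3,:3].T+H[:3,3];np.save("T.npy",T)
m=(z>0)&(np.abs(T[...,1])<.008)&(np.abs(T[...,0])<.09)&(np.abs(T[...,2])<.05)
for b in np.arange(-.07,.08,.01):
    k=m&(np.abs(T[...,0]-b)<.005)
    if k.sum():print(round(b,2),k.sum(),np.percentile(T[k][:,2],[5,50]).round(4),end="; ")
print(delta([.4447,-.2236,.2],down(34.6,-.1)))
E
```

```text
clock: 12.02
ee_pos: [0.6077, 0.2683, 0.2299]
tcp_rot: [-2.925, 0.92, 0.287]
force: [1.3, -0.8, -2.3]
finger_gap: 0.0386
grip_force: 52.0
[-0.46  0.95  0.2   0.96 -0.33  1.37 -2.42]
-0.04 18 [-0.0163 -0.0156]; -0.03 670 [-0.0185 -0.0171]; -0.02 752 [-0.0209 -0.0195]; -0.01 848 [-0.0234 -0.022 ]; 0.0 952 [-0.0258 -0.0244]; 0.01 1078 [-0.0283 -0.0267]; 0.02 1223 [-0.0307 -0.0291]; 0.03 1410 [-0.0331 -0.0314]; 0.04 1608 [-0.0358 -0.0338]; 0.05 1891 [-0.0378 -0.0361]; 0.06 2354 [-0.0385 -0.0337]; 0.07 421 [-0.0128 -0.0081]; [ 1.50920e+02  4.96416e+02 -1.48030e+00 -6.13000e-02  2.59100e-01
 -1.21660e+00]
```

View pics/w4.png

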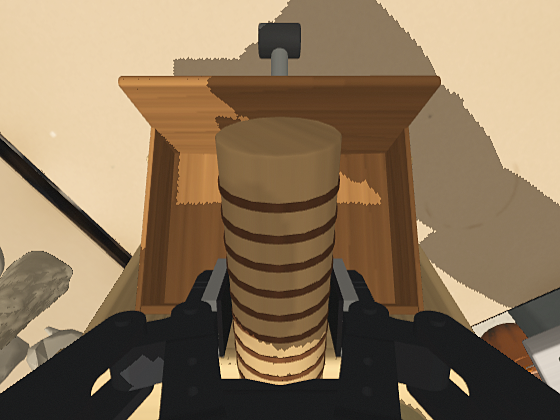

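The roller is in hand (end face at rows 117-155, cols 215-342), pitched about 0.23 rad relative to the tool. I'll refine its pose in the tool frame and compute the moves to the cradle.

```bash
cat > hand.py <<'E'
from h import *
def inhand(T):
    x,y,z=T[...,0],T[...,1],T[...,2]
    m=(np.abs(y)<.005)&(x>-.03)&(x<.05)&(z>-.06)&(z<0)
    p=np.polyfit(x[m],z[m],1);q=-np.arctan(p[0])
    n=np.array([np.sin(q),np.cos(q)]);ax=np.array([np.cos(q),-np.sin(q)])
    # coordinates along axis / depth below top line
    s=x*ax[0]+z*ax[1]; dep=(x*n[0]+(z-p[1])*n[1])
    e=(np.abs(y)<.008)&(dep>.004)&(dep<.03)&(s>.03)&(s<.09);end=np.median(s[e])
    k=(dep<.016)&(dep>-.004)&(x>.02)&(x<.05)&(np.abs(y)<.03);yc=np.percentile(y[k],[1,99])
    tl=np.array([0,p[1]]); s0=tl@ax; c=tl+(end-.06-s0)*ax+.02*n
    return q,end,e.sum(),yc,np.array([c[0],0,c[1]])
if __name__=="__main__":
    q,end,ne,yc,c=inhand(np.load("T.npy"));print(q,end,ne,yc,c)
    A=down(34.6,q);S=np.array([.4447,-.2236,.058])
    for up in(.14,.07,0): print(up,delta(S+[0,0,up]-A@c,A),(S+[0,0,up]-A@c).round(4))
E
python3 hand.py
```

```text
0.23440370539838595 0.06624271066391631 1407 [-0.01865346  0.01795823] [ 0.0051726   0.         -0.00521637]
0.14 [ 1.499355e+02  5.022773e+02  4.694800e+00 -2.621000e-01 -3.310000e-02
 -1.185600e+00] [ 0.4396 -0.2271  0.1941]
0.07 [ 1.636967e+02  5.024122e+02  7.332870e+01 -2.621000e-01 -3.310000e-02
 -1.185600e+00] [ 0.4396 -0.2271  0.1241]
0 [ 1.774579e+02  5.025472e+02  1.419626e+02 -2.621000e-01 -3.310000e-02
 -1.185600e+00] [ 0.4396 -0.2271  0.0541]
```

```bash
python3 -m crank '[[10,35,0,-0.02,-0.002,-0.08],[25,84,1,-0.044,-0.005,-0.2],[37,126,1,-0.066,-0.008,-0.3],[50,167,2,-0.087,-0.011,-0.395],[62,209,2,-0.109,-0.014,-0.494],[75,251,2,-0.131,-0.0165,-0.593],[87,293,3,-0.153,-0.019,-0.69],[100,335,3,-0.175,-0.022,-0.79],[112,377,4,-0.197,-0.025,-0.89],[125,419,4,-0.218,-0.0275,-0.988],[137,460,4,-0.24,-0.03,-1.087],[146,488,4.7,-0.255,-0.032,-1.153],[150,502.3,4.7,-0.262,-0.0331,-1.1856],[150,502.3,4.7,-0.262,-0.0331,-1.1856],[150,502.3,4.7,-0.262,-0.0331,-1.1856]]'
python3 - <<'E'
from hand import *
f=grab("wrist")
K=np.array(f["intrinsics"]);z=f["range_z"];v,u=np.mgrid[:420,:560]
c=np.stack([(u-K[0,2])/K[0,0]*z,(v-K[1,2])/K[1,1]*z,z],-1);H=np.array(f["hand_eye"]);np.save("T.npy",c@H[:3,:3].T+H[:3,3])
E
python3 hand.py
```

```text
clock: 13.95
ee_pos: [0.4398, -0.2263, 0.1937]
tcp_rot: [2.916, 0.907, -0.344]
force: [-0.2, 0.5, -2.4]
finger_gap: 0.0384
grip_force: 51.8
0.23535771134815237 0.0666772775529325 1422 [-0.01921867  0.01745893] [ 0.00555586  0.         -0.00546584]
0.14 [-1.1863e+00  5.8350e-01  4.2100e-02 -1.0000e-03 -8.0000e-04  1.0000e-04] [ 0.4392 -0.2274  0.194 ]
0.07 [ 1.50810e+01  6.54200e-01  6.81256e+01 -1.00000e-03 -8.00000e-04
  1.00000e-04] [ 0.4392 -0.2274  0.124 ]
0 [ 3.134830e+01  7.249000e-01  1.362092e+02 -1.000000e-03 -8.000000e-04
  1.000000e-04] [ 0.4392 -0.2274  0.054 ]
```

```bash
python3 -m crank '[[4,0.6,20,0,0,0],[10,0.6,45,0,0,0],[16,0.6,70,0,0,0],[21,0.6,93,0,0,0],[25,0.7,110,0,0,0],[28,0.7,122,0,0,0],[29.5,0.7,129,0,0,0],[30.4,0.7,132.3,0,0,0],[30.9,0.7,134.3,0,0,0],[30.9,0.7,134.3,0,0,0]]'
python3 hand.py | tail -1
```

```text
clock: 15.25
ee_pos: [0.439, -0.2283, 0.0563]
tcp_rot: [2.915, 0.907, -0.344]
force: [-0.7, 0.8, -1.2]
finger_gap: 0.0386
grip_force: 51.9
0 [ 1.1997e+00 -6.2210e-01  2.0573e+00 -4.0000e-04 -8.0000e-04 -4.0000e-04] [ 0.4392 -0.2274  0.054 ]
```

```bash
python3 -m crank '[[0.4,-0.3,1,0,0,0],[0.6,-0.5,2,0,0,0],[0.6,-0.5,2.5,0,0,0],[0.6,-0.5,2.5,0,0,0]]'
python3 - <<'E'
from h import *
print(observe()["force"])
c,s=np.cos(np.radians(34.6)),np.sin(np.radians(34.6));S=np.array([.4447,-.2236,.058])
for n in("scene","side"):
    f=grab(n);P=cloud(f);q=(P-S)@np.array([[c,-s,0],[s,c,0],[0,0,1]])
    m=(f["range_z"]>0)&(np.abs(q[...,0])<.09)&(np.abs(q[...,1])<.024)&(np.abs(q[...,2])<.024)
    for lo,hi in((-.075,-.046),(.046,.075)):
        k=m&(q[...,0]>lo)&(q[...,0]<hi)
        if k.sum()>5:print(n,k.sum(),"x",np.percentile(q[k][:,0],[1,99]).round(4),"y",np.percentile(q[k][:,1],[1,99]).round(4),"ztop",np.percentile(q[k][:,2],[1,97]).round(4))
    cv2.imwrite(f"pics/{n}2.png",cv2.resize(f["image"][...,::-1][150:300,170:370],(800,600)))
E
```

```text
clock: 15.75
ee_pos: [0.4386, -0.2279, 0.0535]
tcp_rot: [2.915, 0.907, -0.344]
force: [-0.4, 0.1, -1.5]
finger_gap: 0.0381
grip_force: 52.1
[-0.38393427  0.08588052 -1.4878587 ]
scene 113 x [0.0493 0.0662] y [-0.0208  0.0124] ztop [-0.0193  0.0221]
side 156 x [-0.0613 -0.0462] y [-0.0219  0.0158] ztop [-0.0149  0.0205]
side 55 x [0.0465 0.0597] y [-0.0224 -0.0037] ztop [-0.0114  0.0188]
```

View pics/side2.png

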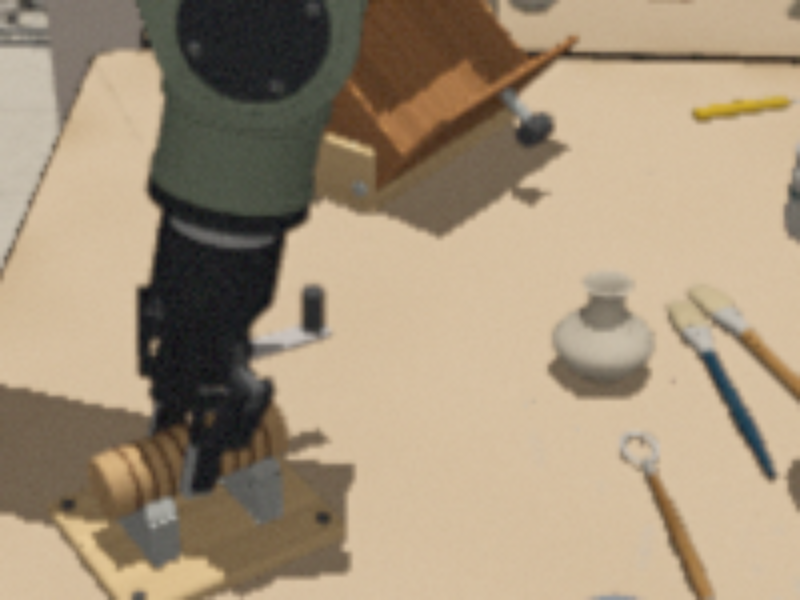

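The side view shows the roller level between the saddles, both ends standing out alike, and the fingers in the gap. There is no contact yet, so I'll lower gently until there is.

```bash
python3 -m crank '[[0.2,-0.5,1,0,0,0],[0.2,-0.5,1,0,0,0],[0.2,-0.5,1,0,0,0]]' | egrep 'ee|^force'
python3 -m crank '[[0.2,0,1,0,0,0],[0.2,0,1,0,0,0],[0.2,0,1,0,0,0]]' | egrep 'ee|^force'
```

```text
ee_pos: [0.4386, -0.2279, 0.0532]
force: [0.5, -0.4, 14.9]
ee_pos: [0.4387, -0.228, 0.053]
force: [-1.1, 2.8, 35.7]
```

```bash
python3 -m crank '[[-0.2,0,-1,0,0,0],[-0.2,0,-1,0,0,0],[-0.2,0,-1,0,0,0]]' | egrep 'ee|^force'
python3 -m crank '[[0,0,0,0,0,0],[0,0,0,0,0,0],[0,0,0,0,0,0],[0,0,0,0,0,0]]' 56
python3 -m crank '[[-2,0,-10,0,0,0],[-7,0,-30,0,0,0],[-14,0,-60,0,0,0],[-26,0,-110,0,0,0],[-45,0,-190,0,0,0],[-45,0,-190,0,0,0],[-45,0,-190,0,0,0]]'
python3 - <<'E'
from h import *
c,s=np.cos(np.radians(34.6)),np.sin(np.radians(34.6));S=np.array([.4447,-.2236,.058])
for n in("scene","side","wrist"):
    f=grab(n);P=cloud(f);q=(P-S)@np.array([[c,-s,0],[s,c,0],[0,0,1]])
    m=(f["range_z"]>0)&(np.abs(q[...,0])<.09)&(np.abs(q[...,1])<.026)&(np.abs(q[...,2])<.024)&(q[...,2]>0)
    if m.sum()>5:print(n,m.sum(),"x",np.percentile(q[m][:,0],[1,99]).round(4),"y",np.percentile(q[m][:,1],[1,99]).round(4))
    for lo,hi in((-.06,-.03),(-.03,.03),(.03,.06)):
        k=m&(q[...,0]>lo)&(q[...,0]<hi)
        if k.sum()>5:print("   ","y",np.percentile(q[k][:,1],[1,99]).round(4),"ztop",np.percentile(q[k][:,2],97).round(4))
    k=(f["range_z"]>0)&(np.hypot(q[...,0]-.075,q[...,1]-.046)<.06)&(q[...,2]>.054-.003)&(q[...,2]<.065);print("knob",k.sum(),q[k].mean(0).round(4),P[k].mean(0).round(4))
    if n=="wrist":cv2.imwrite("pics/w5.png",f["image"][...,::-1])
print(observe()["joint_pos"].round(2),delta([.44,-.2,.25],down(34.6)))
E
```

```text
ee_pos: [0.4387, -0.228, 0.0532]
force: [1.3, -1.5, 15.3]
clock: 17.48
ee_pos: [0.4383, -0.2275, 0.0524]
tcp_rot: [2.915, 0.907, -0.344]
force: [0.8, 0.4, -0.2]
finger_gap: 0.0561
grip_force: 0.0
clock: 18.35
ee_pos: [0.4389, -0.2274, 0.2494]
tcp_rot: [2.914, 0.907, -0.34]
force: [-0.8, -0.1, -1.0]
finger_gap: 0.0559
grip_force: 0.0
scene 286 x [-0.0567  0.0665] y [-0.0179  0.0187]
    y [-0.0186  0.0178] ztop 0.0212
    y [-0.0167  0.0192] ztop 0.0214
    y [-0.0172  0.0181] ztop 0.0209
knob 20 [0.118  0.0419 0.0577] [ 0.5181 -0.1221  0.1157]
side 651 x [-0.0608  0.0576] y [-0.0221  0.0106]
    y [-0.0223  0.0088] ztop 0.0207
    y [-0.022   0.0092] ztop 0.021
    y [-0.0215  0.0091] ztop 0.0203
knob 32 [0.1123 0.0394 0.057 ] [ 0.5148 -0.1274  0.115 ]
wrist 6635 x [-0.0585  0.0591] y [-0.0191  0.0196]
    y [-0.0194  0.0193] ztop 0.0204
    y [-0.0191  0.0196] ztop 0.0203
    y [-0.0188  0.02  ] ztop 0.0202
knob 0 [nan nan nan] [nan nan nan]
[ 0.32  0.64 -0.04  1.65  0.24  1.02 -0.82] [ 1.56568e+01 -2.14615e+01 -6.69610e+00 -1.60000e-03  2.35500e-01
 -3.00000e-04]<stdin>:10: RuntimeWarning: Mean of empty slice.
  ret = um.true_divide(
```

View pics/w5.png

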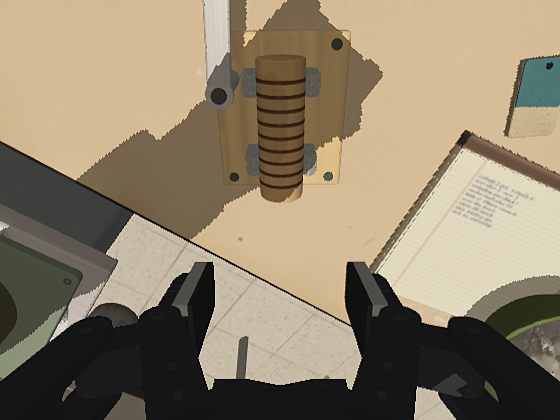

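The wrist view shows the roller lying in both saddles (cols 257-305, rows 55-200) with the strap still open on its left (pivot at (218,96)). Measured x range ±59 mm, y ±19.5 mm, top at +20 mm: seated and centred. The strap knob is at about (0.5155, -0.125), strap angle about 0.065 rad.

```bash
python3 -c "
from h import *
print(delta([.5155,-.125,.18],down(-10.4)),delta([.5155,-.125,.100],down(-10.4)))"
```

```text
[ 1.338338e+02 -4.026450e+01  3.696030e+01  9.090000e-02  2.239000e-01
  7.814000e-01] [ 1.525035e+02 -4.013730e+01  1.147513e+02  9.090000e-02  2.239000e-01
  7.814000e-01]
```

```bash
python3 -m crank '[[33,-10,9,0.02,0.056,0.15],[66,-20,18,0.045,0.11,0.3],[100,-30,27,0.07,0.17,0.48],[134,-40.3,37,0.09,0.224,0.65],[134,-40.3,37,0.091,0.224,0.781],[134,-40.3,37,0.091,0.224,0.781],[134,-40.3,37,0.091,0.224,0.781]]' 50 20
python3 - <<'E'
from h import *
f=grab("wrist");P=cloud(f);z=f["range_z"];k=(z>0)&np.all((P>[.48,-.17,.112])&(P<[.55,-.09,.123]),-1)
r=cv2.minEnclosingCircle((P[k][:,:2]*1000).astype(np.float32));print(k.sum(),r);c=np.array(r[0])/1000
print(delta([*c,.100],down(-10.4)))
E
```

```text
clock: 19.38
ee_pos: [0.5159, -0.1252, 0.1804]
tcp_rot: [3.129, -0.28, 0.001]
force: [-0.3, -0.3, 0.1]
finger_gap: 0.0497
grip_force: 0.0
561 ((514.28955078125, -123.79244995117188), 7.949339866638184)
[-1.91300e+00 -1.25020e+00  8.04504e+01  0.00000e+00 -8.00000e-04
  2.40000e-03]
```

```bash
python3 -m crank '[[-1.9,-1.2,35,0,0,0],[-1.9,-1.2,65,0,0,0],[-1.9,-1.2,80,0,0,0],[-1.9,-1.2,80,0,0,0]]' 50 20
python3 -m crank '[[0,0,0,0,0,0],[0,0,0,0,0,0],[0,0,0,0,0,0],[0,0,0,0,0,0],[0,0,0,0,0,0]]' 5 25
python3 - <<'E'
from h import *
s=observe();A=R.from_rotvec(s["tcp_rot"]).as_matrix();k=np.array([.5143,-.1238]);pv=np.array([.4482,-.1653])
d0=k-pv;print(np.linalg.norm(d0),delta([*k,.1],down(-10.4)))
for t in np.arange(.15,1.6,.1):
    c,sn=np.cos(t),np.sin(t);w=np.array([[c,sn],[-sn,c]])@d0-d0;print(round(t+.044,3),(A.T@np.r_[w,0]*1000)[:2].round(1))
E
```

```text
clock: 19.92
ee_pos: [0.5143, -0.1237, 0.1003]
tcp_rot: [-3.129, 0.284, -0.0]
force: [1.1, -0.8, 0.2]
finger_gap: 0.0502
grip_force: 0.0
clock: 20.55
ee_pos: [0.5148, -0.1237, 0.1014]
tcp_rot: [3.128, -0.284, 0.004]
force: [-1.3, -0.3, 8.1]
finger_gap: 0.0148
grip_force: 26.2
0.07804780586281718 [-5.0670e-01  2.1060e-01  1.3729e+00  2.0000e-04 -2.5000e-03  4.0000e-04]
0.194 [7.2 9.2]
0.294 [11.3 15.9]
0.394 [14.6 22.9]
0.494 [17.2 30.3]
0.594 [19.1 37.9]
0.694 [20.2 45.6]
0.794 [20.5 53.4]
0.894 [20.  61.2]
0.994 [18.8 68.9]
1.094 [16.8 76.4]
1.194 [14.1 83.7]
1.294 [10.6 90.7]
1.394 [ 6.5 97.3]
1.494 [  1.7 103.5]
1.594 [ -3.6 109.2]
```

```bash
python3 -m crank '[[7.2,9.2,0,0,0,0],[11.3,15.9,0,0,0,0],[14.6,22.9,0,0,0,0],[17.2,30.3,0,0,0,0],[19.1,37.9,0,0,0,0],[20.2,45.6,0,0,0,0],[20.5,53.4,0,0,0,0],[20,61.2,0,0,0,0],[18.8,68.9,0,0,0,0],[16.8,76.4,0,0,0,0],[14.1,83.7,0,0,0,0],[10.6,90.7,0,0,0,0],[6.5,97.3,0,0,0,0],[1.7,103.5,0,0,0,0],[-1.5,107,0,0,0,0],[-1.5,107,0,0,0,0],[-1.5,107,0,0,0,0]]'
python3 -c "
from h import *
p=observe()['ee_pos'][:2]-[.4482,-.1653];print(np.radians(34.6)-np.arctan2(p[1],p[0]),np.linalg.norm(p))"
```

```text
clock: 22.68
ee_pos: [0.4935, -0.2289, 0.101]
tcp_rot: [3.128, -0.284, 0.002]
force: [0.7, -0.4, 6.7]
finger_gap: 0.0149
grip_force: 26.6
1.5556050220339244 0.07810468280370374
```

The strap is at about 1.556 rad. I'll release it, rise and verify.

```bash
python3 -m crank '[[0,0,0,0,0,0],[0,0,0,0,0,0],[0,0,0,0,0,0],[0,0,-20,0,0,0],[0,0,-60,0,0,0],[-60,0,-120,0,0,0],[-90,0,-160,0,0,0],[-90,0,-160,0,0,0],[-90,0,-160,0,0,0],[-90,0,-160,0,0,0]]' 40
python3 - <<'E'
from h import *
c,s=np.cos(np.radians(34.6)),np.sin(np.radians(34.6));S=np.array([.4447,-.2236,.058])
f=grab("wrist");P=cloud(f);z=f["range_z"];q=(P-S)@np.array([[c,-s,0],[s,c,0],[0,0,1]])
m=(z>0)&(np.abs(q[...,0])<.09)&(np.abs(q[...,1])<.026)&(q[...,2]>0)&(q[...,2]<.0225)
print("x",np.percentile(q[m][:,0],[1,99]).round(4))
for lo,hi in((-.06,-.03),(-.03,.02)):
    k=m&(q[...,0]>lo)&(q[...,0]<hi);print("y",np.percentile(q[k][:,1],[1,99]).round(4),"ztop",np.percentile(q[k][:,2],97).round(4))
k=(z>0)&(q[...,2]>.054)&(q[...,2]<.066)&(np.abs(q[...,0])<.13)&(np.abs(q[...,1])<.1);kc=q[k].mean(0);print("knob",k.sum(),kc,"strap",np.arctan2(.046-kc[1],kc[0]-.036))
for n in("scene","side"):
    f=grab(n);P=cloud(f)
    for t,ctr in(("cup",(.72,-.04)),("pot",(.69,-.41))):
        k=(f["range_z"]>0)&(np.hypot(P[...,0]-ctr[0],P[...,1]-ctr[1])<.07)&(P[...,2]>.012);print(n,t,np.percentile(P[k],[2,98],0).round(3).tolist())
E
```

```text
clock: 23.92
ee_pos: [0.4054, -0.2121, 0.2594]
tcp_rot: [-3.128, 0.283, 0.0]
force: [-0.2, -0.4, -0.5]
finger_gap: 0.04
grip_force: 0.0
x [-0.0592  0.058 ]
y [-0.0195  0.0187] ztop 0.0201
y [-0.0192  0.0195] ztop 0.0202
knob 381 [ 0.03666807 -0.0311907   0.05920969] strap 1.562141681457587
scene cup [[0.694, -0.061, 0.018], [0.755, -0.008, 0.077]]
scene pot [[0.663, -0.431, 0.015], [0.731, -0.364, 0.093]]
side cup [[0.684, -0.078, 0.017], [0.749, -0.029, 0.077]]
side pot [[0.654, -0.445, 0.022], [0.724, -0.371, 0.092]]
```

The roller is seated, the strap is at 1.56 rad, the bystanders haven't moved and the robot touches nothing.

```bash
python3 -c "
from rig import ticket
print(ticket.close_job())"
```

```text
the job is handed in; nothing more can be done
None
```

I handed the job in at about 24 s of the 67 s allowed, and no verdict came back. By my last measurements the roller is seated and centred within about 1 mm, the strap is at about 1.56 rad, the bin is tilted out at about 0.7 rad, and the cup and pot have not moved.

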